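# Draw the bush off the arbor and lay it in the vee block

## Task

Swing the keeper arm away from the open end of the arbor rod and leave it lying down, then draw the wide aluminium bush off that end and lay it along the groove of the vee block, seated and about centred in its length. Do not drop the bush, leave the narrow spacer ring on the rod, and leave the other things on the bench where they are.

Things in the scene. Friction and masses are not known exactly. Their poses are not given: they have to be found in the camera images.
- arbor_stand: Fixed dark steel stand; origin at the centre of the underside of its foot plate (70 x 200 x 10 mm, long along own y). An upright at own y = -96 to -72 mm, top at 123 mm, holds one end of a level steel rod, 16 mm diameter, running along own +y at x = 0, height 100 mm. The rod's other end, at y = +65 mm, is free, barred by the keeper arm
- rod_tip (a point): centre of the rod's free end face, 100 mm above the bench
- keeper_arm (a joint): 6 mm flat bar just beyond the rod's end (stand's y 70 to 76 mm), pivot along the stand's y at x = -15, z = 26 mm. 0 = closed: leaning 0.2 rad from upright to the stand's +x, on its stop. Opens by swinging to the stand's -x; upright at 0.2; past that it falls by its own weight (90 g, little friction) to its stop at 1.7, almost level
- keeper_knob (a point): centre of the black cylindrical knob (16 mm diameter, 26 mm long along the stand's y) at the top of the keeper arm, 115 mm from the pivot; about 139 mm above the bench when closed
- bush: plain aluminium bush, a round sleeve 40 mm long, 32 mm outside diameter, 20 mm bore (2 mm clearance all round on the rod), about 120 g, hanging loose on the rod. Origin: its centre; own y = its axis. It can turn about its axis
- spacer: narrow steel spacer ring, 10 mm long, 32 mm outside diameter, same bore, hanging on the rod next to the upright. Origin: its centre; own y = its axis
- vee_block: loose steel vee block 50 x 40 x 34 mm high, 0.5 kg, standing free on the bench, groove upward. Origin: centre of its underside. The groove runs along its own x over the whole 50 mm; 90 degree vee, 24.5 mm wide at the top, bottom of the groove 21.5 mm above the bench; the lands beside it are at 34 mm
- vee_seat (a point): point over the middle of the vee block, 44 mm above the bench, where the bush's centre lies when it rests in the groove
- iron_head: bystander: iron club head lying flat, 54 x 110 x 13 mm, origin centre of underside
- weight_cup: bystander: small black cast cup of brass weights, 47 mm diameter, 23 mm high, origin centre of underside
- tin: bystander: standing polish tin, 52 mm diameter, 100 mm high, origin centre of underside
- pencil: bystander: pencil lying flat, 117 mm long along its own y, 7 mm thick, origin centre of underside
- screwdriver: bystander: screwdriver with red handle, lying beyond the vee block, 201 mm long along its own y, 38 mm high, origin centre of underside
Things that resemble listed ones, but are neither listed nor needed, are in the scene too. What is shaped like the bush but blue is not meant.

How it is judged:
By the outcome, as a careful person would: the job done as asked, in the order asked, and still so for the second after the job is handed in, with the robot touching nothing.
It also fails if it takes over 45 s, if anything falls off the work surface, if the arm or the gripper's body presses on something with over 40 N, if the wrist force passes 120 N, or if a joint passes its speed limit or range.

## Robot

A 6-joint arm with a two-finger parallel gripper is mounted at the origin on a cart in front of the work surface, level with it; the furniture and walls round the work are solid. World frame = base frame: x ahead of the robot, y to its left, z up, the work surface at z = 0. Lengths are in m, angles in rad, forces in N, time in s.
With the tool pointing down it reaches from about 0.35 to 0.775 m from the base axis. Payload 7.3 kg.
Tool frame: the origin (TCP) lies between the finger pads; the fingertips stand 17 mm ahead of it and the grasp point (between the pads) lies 2 mm behind it; z points along the fingers, y is the line along which they close (so a half turn about z gives the same grasp; the last joint's range is limited). The gripper opens to 92 mm and grips with 3 to 60 N. Pads are 19 mm wide; open, the fingers measure 130 mm over their backs; the gripper's body (75 mm by 190 mm) begins 47 mm behind the grasp point.
Start: joints at [1.178, 0.342, 1.524, -0, 1.275, -0.146], TCP at [0.128, 0.509, 0.244] pointing down, gripper open.
Joint ranges: [-2.53, 2.53], [-0.77, 2.02], [0.04, 2.7], [-1, 4.14], [0.28, 2.66], [-3.11, 3.11]. Speed limits (rad/s): [2.57, 2.57, 3.14, 3.14, 3.14, 3.14].

## Interface

Orientations are given as [roll, pitch, yaw] about the fixed x, y, z axes, in that order (R = Rz(yaw) Ry(pitch) Rx(roll)).
In Python, from cell import robot, optics gives the robot as it stands.
- The arm moves only by the tool play_rows, never from a script. Its argument "rows" is a list of rows, each a list of 7 numbers: the shift along the tool's x, y, z in cm, then the turn, a rotation vector about the tool's x, y, z in rad, then the opening, from 0 (shut) to 1 (fully open). In form: [[tx, ty, tz, wx, wy, wz, grip], ...]. A call has 1 to 20 rows; each row is the pose to reach, as a shift and turn from the pose commanded when the call began, along the tool's axes at that moment; what a row does not reach only later rows make up. A row lasts 1/10 s, in which the tool goes at most 50 mm and 8.59 degrees, less where a joint would pass 70% of its speed; a pose out of reach is approached as far as the arm can. A call with a gripper value outside its range is refused whole. The fingers move at their own pace and stop on an object; "squeeze" is the grip in N (left out, the last holds). Time passes only in rows, so rows that repeat a pose let the fingers close. It gives the time, the measured TCP pose, the force, the opening and the grip force at its end, in the units of the state.
- robot.observe(): the state, without advancing time (a new reading comes with each control period).
- optics.read_camera(name): name is "scene" or "top" or "wrist"; returns (picture, depth): 400x640x3 uint8, red, green, blue; 400x640 float32, m along the optical axis (not along the pixel's ray), 0 where there is no reading.
- optics.camera_model(name): a dict with "fx", "fy", "cx", "cy" (pixels), "origin" and "rotation" of the camera in the world; the wrist camera has in their place "tool_from_camera" (4x4, takes a point from camera to tool coordinates, whose origin is the TCP and whose axes are the flange's). Camera axes: x right, y up, looking along -z (the intrinsics and any distortion apply to the point x, -y, -z); pixel columns grow to the right and rows downward; lengths in m; the calibration is good to about 2 mm. A picture is of the moment at which its call begins: read the wrist's pose just before it. camera_model takes no time and is no camera call.
- robot.hand_in(): hands the job in; it is judged then, once.
The state is a dict: "time": time; "qpos": joint angles; "qvel": joint speeds; "joint_efforts": joint torques, N m; "tool_pos": TCP position; "tool_rot": TCP orientation; "contact_force": force on the tool from outside, world axes, zero at the start; "torque": the same for the moment, N m; "opening": finger opening in m; "grip_force": force on a finger pad.
Only numpy, scipy, OpenCV 4.12 (cv2) and the standard library are available. Lean on these libraries where they do the work, as an engineer would, in place of code of your own. Each camera call takes 0.05 s, during which the arm holds its last target. There are 200 camera calls.

## Working session

There is one attempt and no reset: what is moved stays moved. The work goes in short steps, Python scripts to look and compute and a tool call to move; the robot and the scene stay as the last step left them, time stands still between calls to the robot, and variables do not carry over. Pictures are saved under pics/ and viewed, at most 10 in all, crops included, and the job is handed in when it is done.

Besides the shell and the picture viewer there is one more tool, called after "Request:" as name([rows], argument=value, ...), one row to a line, values as JSON. play_rows: Moves the arm, as the interface text tells. Its arguments: {"type":"object","properties":{"rows":{"type":"array"},"squeeze":{"type":"number"}},"required":["rows"]}

```bash
mkdir -p pics; ls; cat > h.py <<'E'
import numpy as np, cv2
from cell import robot, optics
from scipy.spatial.transform import Rotation as R
def cam(n):
    s=robot.observe(); p,d=optics.read_camera(n); m=optics.camera_model(n)
    if n=="wrist":
        T=np.eye(4); r=np.array(s["tool_rot"]); T[:3,:3]=R.from_euler('xyz',r).as_matrix() if r.size==3 else r; T[:3,3]=s["tool_pos"]
        W=T@np.array(m["tool_from_camera"])
    else:
        W=np.eye(4); W[:3,:3]=np.array(m["rotation"]); W[:3,3]=m["origin"]
    return p,d,m,W
def cloud(d,m,W):
    v,u=np.mgrid[:d.shape[0],:d.shape[1]]
    P=np.stack([(u-m["cx"])/m["fx"]*d,-(v-m["cy"])/m["fy"]*d,-d],-1)
    P=P@W[:3,:3].T+W[:3,3]; P[d==0]=np.nan
    return P
E
python3 - <<'E'
from h import *
print(robot.observe())
for n in("scene","top"):
    p,d,m,W=cam(n); print(n,{k:v for k,v in m.items()})
    cv2.imwrite(f"pics/{n}.png",p[:,:,::-1]); np.savez(f"{n}.npz",p=p,d=d,P=cloud(d,m,W))
print(optics.camera_model("wrist"))
E
```

```text
pics
{'time': 0.0, 'qpos': array([ 1.17799029e+00,  3.42710835e-01,  1.52503804e+00,  2.47512967e-06,
        1.27540771e+00, -1.46000854e-01]), 'qvel': array([-3.43552716e-05, -1.43566739e-03, -1.49917206e-03, -7.03016797e-04,
       -6.01420396e-04,  6.27362874e-04]), 'joint_efforts': array([-2.13531515e-03, -4.31246924e+01, -2.44223052e+01,  7.17605883e-02,
        5.56988013e-02, -9.17575017e-05]), 'tool_pos': array([0.12808703, 0.50872908, 0.24304378]), 'tool_rot': array([-3.14004570e+00, -2.29867370e-04,  2.89478657e+00]), 'contact_force': array([-0.68369877,  0.42513836,  0.57078409]), 'torque': array([-0.03673002, -0.0227771 ,  0.02055863]), 'grip_force': 0.0, 'opening': 0.09152471750555649}
scene {'fx': 487.4666351056356, 'fy': 487.4666351056356, 'cx': 329.77859240978296, 'cy': 199.58302160807872, 'origin': array([0.06700636, 1.211044  , 0.65559986]), 'rotation': array([ 1.14448775,  0.02691088, -2.69797292])}
top {'fx': 494.3439872122043, 'fy': 494.3439872122043, 'cx': 315.5919281931451, 'cy': 204.2501197167095, 'origin': array([0.34300421, 0.17819346, 1.43681592]), 'rotation': array([ 0.1997949 , -0.00328499, -1.61608174])}
{'fx': 343.99114331309835, 'fy': 343.99114331309835, 'cx': 318.89495800993, 'cy': 197.82966056994283, 'tool_from_camera': array([[ 4.57785193e-04,  9.66953692e-01,  2.54951657e-01,
         6.87707085e-02],
       [ 9.99999806e-01, -5.50369232e-04,  2.91806131e-04,
         9.01740904e-04],
       [ 4.22480564e-04,  2.54951474e-01, -9.66953757e-01,
        -1.41272213e-01],
       [ 0.00000000e+00,  0.00000000e+00,  0.00000000e+00,
         1.00000000e+00]])}
```

```bash
sed -i 's/W\[:3,:3\]=np.array(m\["rotation"\])/W[:3,:3]=R.from_euler("xyz",m["rotation"]).as_matrix()/' h.py
python3 - <<'E'
from h import *
for n in("scene","top"):
    z=np.load(f"{n}.npz"); m=optics.camera_model(n); W=np.eye(4); W[:3,:3]=R.from_euler("xyz",m["rotation"]).as_matrix(); W[:3,3]=m["origin"]
    P=cloud(z["d"],m,W); np.savez(f"{n}.npz",p=z["p"],d=z["d"],P=P)
    print(n,np.nanmedian(P[...,2]), P[200,320],P[300,320])
E
```

```text
scene 0.10509851545763627 [ 7.31175177e-01 -7.13132643e-02 -2.85874875e-04] [0.48828886 0.41641482 0.00202867]
top 0.002644475241157407 [0.6453924  0.14667646 0.00159823] [0.35432804 0.16044803 0.00702729]
```

View pics/scene.png

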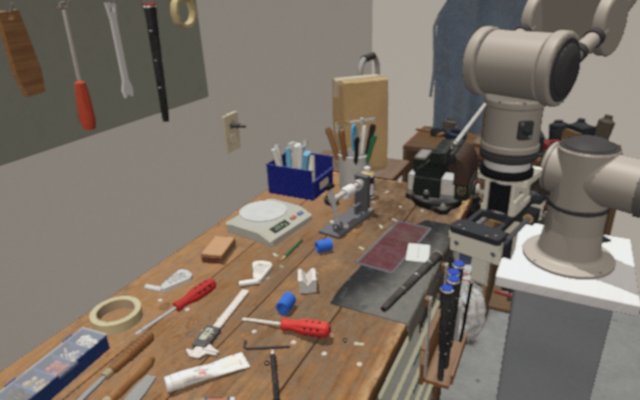

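View pics/top.png

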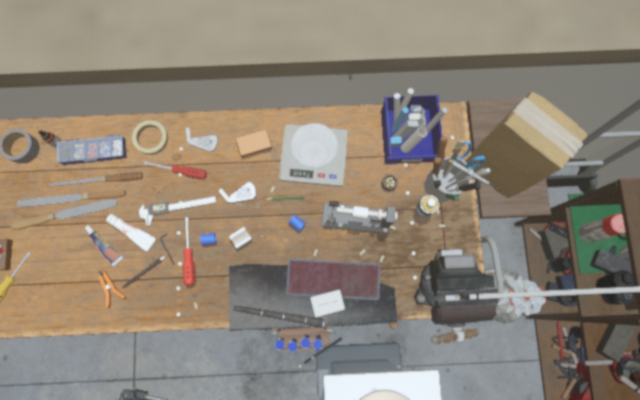

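```bash
python3 - <<'E'
from h import *
t=np.load("top.npz");s=np.load("scene.npz")
def c(z,u0,v0,w,h,k): return cv2.resize(z["p"][v0:v0+h,u0:u0+w,::-1],None,fx=k,fy=k,interpolation=cv2.INTER_CUBIC)
a=c(t,220,180,200,75,4); b=c(s,250,150,200,75,4)
b=c(s,290,160,133,75,4); b=cv2.copyMakeBorder(b,0,0,0,800-b.shape[1],cv2.BORDER_CONSTANT)
cv2.imwrite("pics/c1.png",np.vstack([a,b[:300]]))
P=t["P"]
# points by height in the stand/vee area
for nm,(u0,u1,v0,v1) in dict(stand=(318,402,195,240),vee=(225,255,222,252)).items():
    Q=P[v0:v1,u0:u1].reshape(-1,3)
    for lo,hi in((.004,.016),(.016,.03),(.03,.042),(.042,.085),(.085,.12),(.12,.16)):
        q=Q[(Q[:,2]>lo)&(Q[:,2]<hi)]
        if len(q)>3: print(nm,lo,hi,len(q),q.mean(0).round(4),cv2.minAreaRect((q[:,:2]*1000).astype(np.float32)))
E
```

```text
stand 0.004 0.016 1136 [0.581  0.0527 0.0092] ((588.9950561523438, 32.49195861816406), (245.47654724121094, 131.8548126220703), 87.43698120117188)
stand 0.016 0.03 85 [0.5708 0.0379 0.0202] ((584.5277709960938, 42.77814483642578), (186.62322998046875, 64.09700775146484), 81.9144287109375)
stand 0.03 0.042 67 [0.5768 0.059  0.0352] ((574.7627563476562, 42.490570068359375), (175.6036376953125, 26.135173797607422), 81.9640884399414)
stand 0.042 0.085 47 [0.5645 0.0098 0.0619] ((582.528076171875, 34.64315414428711), (169.1432342529297, 40.37790298461914), 79.87398529052734)
stand 0.085 0.12 468 [0.5801 0.0276 0.1085] ((587.087158203125, 29.792205810546875), (177.1556396484375, 43.14530563354492), 76.7560043334961)
stand 0.12 0.16 191 [0.5823 0.0136 0.1304] ((581.1712036132812, 38.7034912109375), (180.60494995117188, 43.02460861206055), 82.90038299560547)
vee 0.004 0.016 108 [0.5423 0.3844 0.0063] ((546.5674438476562, 386.8074035644531), (86.37921142578125, 85.72991943359375), 87.63418579101562)
vee 0.016 0.03 116 [0.5393 0.3801 0.0249] ((540.1072998046875, 381.2425842285156), (41.49439239501953, 49.55844497680664), 31.829992294311523)
vee 0.03 0.042 144 [0.5395 0.3814 0.0343] ((539.7890014648438, 381.60498046875), (40.647361755371094, 48.92963790893555), 29.500185012817383)
```

View pics/c1.png

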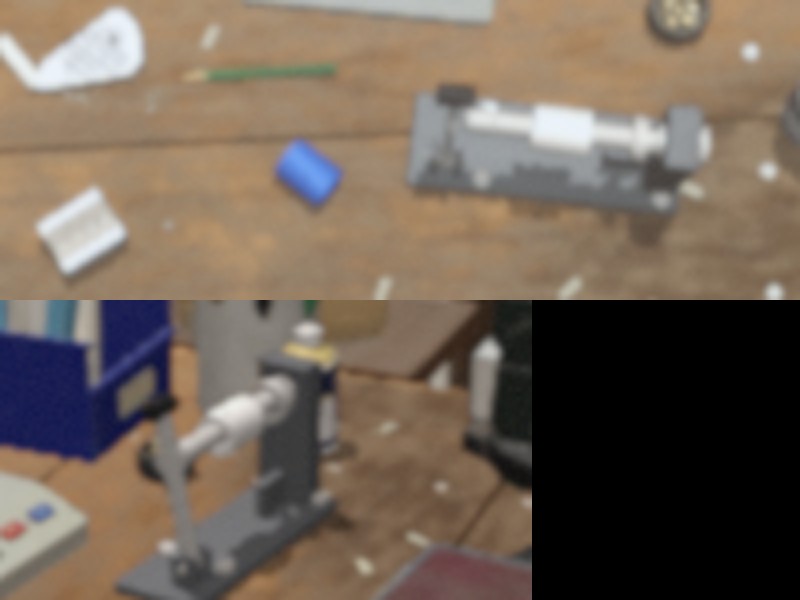

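```bash
cat >> h.py <<'E'
def mv(p,yaw,tilt=None):
    s=robot.observe(); A=R.from_euler('xyz',s["tool_rot"]); B=R.from_euler('xyz',[np.pi,0,yaw])
    sh=A.inv().apply(np.array(p)-s["tool_pos"])*100; w=(A.inv()*B).as_rotvec()
    print("move",sh.round(2),w.round(3),"from",np.round(s["tool_pos"],4),np.round(s["tool_rot"],3),"t",s["time"])
E
python3 - <<'E'
from h import *
P=np.load("top.npz")["P"]
for u,v in((340,207),(334,204),(360,212),(375,214),(391,215),(324,225),(388,231)): print(u,v,P[v,u].round(3))
Q=P[195:240,335:372].reshape(-1,3); q=Q[(Q[:,2]>.09)&(Q[:,2]<.12)]
print(cv2.fitLine((q[:,:2]).astype(np.float32),cv2.DIST_HUBER,0,.001,.001).ravel())
mv([.575,.06,.26],1.571)
E
```

```text
340 207 [0.618 0.09  0.019]
334 204 [0.602 0.113 0.148]
360 212 [0.582 0.043 0.12 ]
375 214 [0.577 0.001 0.107]
391 215 [ 0.57  -0.04   0.122]
324 225 [0.568 0.139 0.011]
388 231 [ 0.542 -0.047  0.011]
[0.17871304 0.98390126 0.5847441  0.05474309]
move [-54.3  -32.6   -1.65] [-1.000e-03  1.000e-03  1.324e+00] from [0.1281 0.5088 0.2431] [-3.14  -0.     2.895] t 0.1
```

Request:
play_rows([
  [-54.3,-32.6,-1.6,0,0,1.495,0],
  [-54.3,-32.6,-1.6,0,0,1.495,0],
  [-54.3,-32.6,-1.6,0,0,1.495,0],
  [-54.3,-32.6,-1.6,0,0,1.495,0],
  [-54.3,-32.6,-1.6,0,0,1.495,0],
  [-54.3,-32.6,-1.6,0,0,1.495,0],
  [-54.3,-32.6,-1.6,0,0,1.495,0],
  [-54.3,-32.6,-1.6,0,0,1.495,0],
  [-54.3,-32.6,-1.6,0,0,1.495,0],
  [-54.3,-32.6,-1.6,0,0,1.495,0],
  [-54.3,-32.6,-1.6,0,0,1.495,0],
  [-54.3,-32.6,-1.6,0,0,1.495,0],
  [-54.3,-32.6,-1.6,0,0,1.495,0],
  [-54.3,-32.6,-1.6,0,0,1.495,0],
  [-54.3,-32.6,-1.6,0,0,1.495,0],
  [-54.3,-32.6,-1.6,0,0,1.495,0],
  [-54.3,-32.6,-1.6,0,0,1.495,0],
])

```text
time: 1.8
tool_pos: [0.5744, 0.0615, 0.2599]
tool_rot: [-3.141, -0.0, 1.401]
contact_force: [-0.3, 0.9, -0.4]
opening: 0.0002
grip_force: 0.0
```

```bash
python3 - <<'E'
from h import *
p,d,m,W=cam("wrist"); P=cloud(d,m,W); np.savez("w1.npz",p=p,d=d,P=P)
cv2.imwrite("pics/w1.png",cv2.resize(p[:,:,::-1],(800,500),interpolation=cv2.INTER_CUBIC))
mv([.575,.06,.26],1.4)
Q=P.reshape(-1,3); Q=Q[(Q[:,0]>.5)&(Q[:,0]<.66)&(Q[:,1]>-.08)&(Q[:,1]<.17)]
for lo,hi in((.005,.016),(.07,.1),(.1,.112),(.112,.12),(.118,.128),(.128,.16)):
    q=Q[(Q[:,2]>lo)&(Q[:,2]<hi)]; print(lo,hi,len(q),cv2.minAreaRect((q[:,:2]*1000).astype(np.float32)))
E
```

```text
move [-0.13  0.07  0.  ] [ 0.    -0.     0.001] from [0.5745 0.0614 0.26  ] [ 3.142 -0.     1.401] t 1.85
0.005 0.016 4425 ((589.7118530273438, 63.5831298828125), (160.53427124023438, 70.04536437988281), 80.99082946777344)
0.07 0.1 119 ((591.6047973632812, 70.9959487915039), (97.14521789550781, 31.707508087158203), 80.54873657226562)
0.1 0.112 1814 ((591.3787841796875, 70.26802062988281), (98.01263427734375, 31.125473022460938), 80.32417297363281)
0.112 0.12 731 ((590.9088134765625, 70.89109802246094), (97.52345275878906, 19.006298065185547), 82.34546661376953)
0.118 0.128 46 ((575.6103515625, 36.80110549926758), (170.8988037109375, 3.696500539779663), 75.22381591796875)
0.128 0.16 773 ((604.9151611328125, 114.92265319824219), (25.867023468017578, 16.517696380615234), 81.08790588378906)
```

View pics/w1.png

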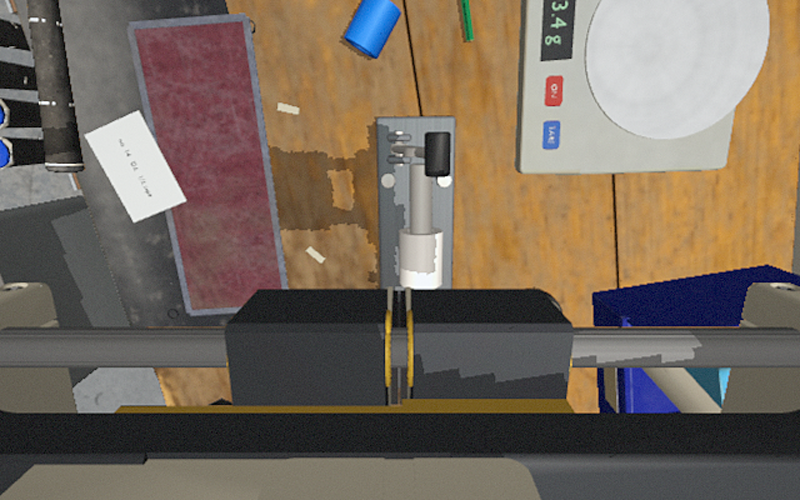

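```bash
cat >> h.py <<'E'
O=np.array([.5866,.0438]); U=np.array([.1564,.9877]); V=np.array([.9877,-.1564])
def st(P): r=P[...,:2]-O; return np.stack([r@V,r@U,P[...,2]],-1)
def wp(x,y,z): return np.r_[O+x*V+y*U,z]
E
python3 - <<'E'
from h import *
for n in("w1","top"):
    S=st(np.load(n+".npz")["P"]).reshape(-1,3)
    b=S[(abs(S[:,0])<18)&(abs(S[:,0])<.025)&(S[:,2]>.085)&(S[:,2]<.125)&(S[:,1]>-.07)&(S[:,1]<.08)]
    for y in np.arange(-.07,.08,.005):
        q=b[(b[:,1]>=y)&(b[:,1]<y+.005)]
        if len(q): print(n,round(y,3),len(q),"x",q[:,0].min().round(4),q[:,0].max().round(4),"z",q[:,2].max().round(4))
    k=S[(abs(S[:,1]-.073)<.02)&(S[:,2]>.13)&(S[:,2]<.17)&(abs(S[:,0])<.04)]
    print("knob",k.mean(0),k.min(0),k.max(0))
mv(wp(.06,.078,.25),1.414); mv(wp(.06,.078,.146),1.414)
E
```

```text
w1 -0.025 46 x -0.0155 0.0162 z 0.1152
w1 -0.02 189 x -0.0155 0.016 z 0.1152
w1 -0.015 187 x -0.0155 0.0159 z 0.1154
w1 -0.01 184 x -0.0154 0.0158 z 0.1155
w1 -0.005 191 x -0.0154 0.0156 z 0.1153
w1 0.0 191 x -0.0153 0.0156 z 0.1148
w1 0.005 193 x -0.0152 0.0155 z 0.1147
w1 0.01 192 x -0.0152 0.0154 z 0.115
w1 0.015 261 x -0.0151 0.0154 z 0.1152
w1 0.02 100 x -0.0079 0.007 z 0.1089
w1 0.025 100 x -0.0079 0.007 z 0.1097
w1 0.03 106 x -0.0078 0.0081 z 0.1096
w1 0.035 109 x -0.0078 0.0081 z 0.1095
w1 0.04 110 x -0.0078 0.008 z 0.1095
w1 0.045 106 x -0.0078 0.008 z 0.1099
w1 0.05 112 x -0.0078 0.0079 z 0.1098
w1 0.055 87 x -0.0077 0.0078 z 0.1094
w1 0.06 74 x -0.0077 0.0014 z 0.1092
w1 0.065 14 x -0.0035 0.0021 z 0.108
w1 0.07 69 x -0.0111 -0.0017 z 0.1241
w1 0.075 41 x -0.011 0.0021 z 0.123
knob [0.00729727 0.07343723 0.14492413] [-0.0007212   0.06018307  0.13021739] [0.01524057 0.08603817 0.14859373]
top -0.07 12 x -0.0109 0.0078 z 0.1107
top -0.065 10 x -0.0157 0.0069 z 0.1131
top -0.06 21 x -0.0166 0.0141 z 0.1188
top -0.055 24 x -0.0171 0.0137 z 0.1171
top -0.05 10 x -0.0076 0.0045 
[... 551 characters left out ...]

top 0.025 9 x -0.0075 0.0036 z 0.1129
top 0.03 9 x -0.0086 0.0029 z 0.1108
top 0.035 11 x -0.0078 0.0064 z 0.1116
top 0.04 12 x -0.0092 0.0058 z 0.1091
top 0.045 12 x -0.0082 0.0042 z 0.1116
top 0.05 8 x -0.0077 0.0035 z 0.1115
top 0.055 8 x -0.0086 0.0031 z 0.1104
top 0.06 10 x -0.0077 0.0059 z 0.1122
top 0.07 10 x -0.0119 -0.0039 z 0.12
top 0.075 2 x -0.0123 -0.007 z 0.103
knob [0.00555907 0.07295571 0.14496542] [-0.0016606   0.06013304  0.1323985 ] [0.01447761 0.08500914 0.15378254]
move [6.34 7.39 1.  ] [ 0.    -0.    -0.013] from [0.5745 0.0614 0.26  ] [ 3.142 -0.     1.401] t 1.85
move [ 6.34  7.39 11.4 ] [ 0.    -0.    -0.013] from [0.5745 0.0614 0.26  ] [ 3.142 -0.     1.401] t 1.85
```

Request:
play_rows([
  [6.3,7.4,1,0,0,-0.013,0],
  [6.3,7.4,1,0,0,-0.013,0],
  [6.3,7.4,4,0,0,-0.013,0],
  [6.3,7.4,8,0,0,-0.013,0],
  [6.3,7.4,11.4,0,0,-0.013,0],
  [6.3,7.4,11.4,0,0,-0.013,0],
  [6.3,6.0,11.4,0,0,-0.013,0],
  [6.3,5.0,11.4,0,0,-0.013,0],
  [6.3,4.2,11.4,0,0,-0.013,0],
  [6.3,3.4,11.4,0,0,-0.013,0],
  [6.3,2.6,11.4,0,0,-0.013,0],
  [6.3,1.8,11.4,0,0,-0.013,0],
  [6.3,1.0,11.4,0,0,-0.013,0],
  [6.3,0.2,11.4,0,0,-0.013,0],
  [6.3,-0.6,11.4,0,0,-0.013,0],
  [6.3,-0.6,11.4,0,0,-0.013,0],
  [6.3,-0.6,11.4,0,0,-0.013,0],
  [6.3,-0.6,11.4,0,0,-0.013,0],
])

```text
time: 3.65
tool_pos: [0.5802, 0.1234, 0.1456]
tool_rot: [3.141, -0.0, 1.413]
contact_force: [0.1, -0.5, 0.1]
opening: 0.0002
grip_force: 0.0
```

```bash
python3 - <<'E'
from h import *
mv(wp(-.02,.078,.24),1.414)
mv(wp(0,-.001,.18),1.414)
mv(wp(0,-.001,.1065),1.414)
p,d,m,W=cam("top"); P=cloud(d,m,W); np.savez("t2.npz",P=P)
p,d,m,W=cam("wrist");P=cloud(d,m,W)
cv2.imwrite("pics/w2.png",cv2.resize(p[:,:,::-1],(800,500),interpolation=cv2.INTER_CUBIC))
S=st(P).reshape(-1,3); k=S[(abs(S[:,1]-.073)<.02)&(S[:,2]>.025)&(S[:,0]<-.07)&(S[:,0]>-.17)]
print("keeper",len(k),k.min(0),k.max(0))
E
```

```text
move [ 0.04 -0.13 -9.44] [ 0.    -0.    -0.001] from [0.5802 0.1234 0.1456] [ 3.141 -0.     1.413] t 3.65
move [-7.86  1.88 -3.44] [ 0.    -0.    -0.001] from [0.5802 0.1234 0.1456] [ 3.141 -0.     1.413] t 3.65
move [-7.86  1.88  3.91] [ 0.    -0.    -0.001] from [0.5802 0.1234 0.1456] [ 3.141 -0.     1.413] t 3.65
keeper 1325 [-0.09965756  0.07611375  0.11512276] [-0.07224027  0.09299896  0.21127003]
```

View pics/w2.png

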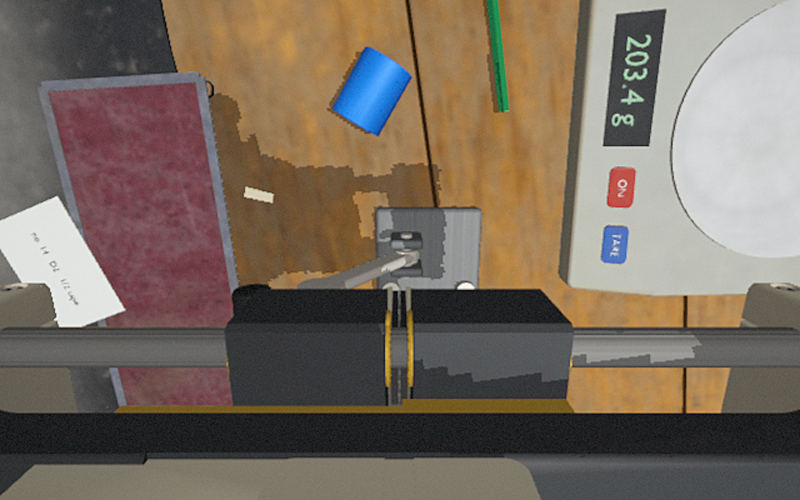

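Request:
play_rows([
  [0,0,-3.4,0,0,0,0.3],
  [-4,1,-3.4,0,0,0,0.6],
  [-7.9,1.9,-3.4,0,0,0,0.6],
  [-7.9,1.9,-3.4,0,0,0,0.6],
  [-7.9,1.9,-3.4,0,0,0,0.6],
  [-7.9,1.9,-1,0,0,0,0.6],
  [-7.9,1.9,2,0,0,0,0.6],
  [-7.9,1.9,3.9,0,0,0,0.6],
  [-7.9,1.9,3.9,0,0,0,0.6],
  [-7.9,1.9,3.9,0,0,0,0.6],
], squeeze=15)

```text
time: 4.75
tool_pos: [0.5865, 0.0434, 0.107]
tool_rot: [-3.141, -0.0, 1.414]
contact_force: [0.3, 0.1, -0.0]
opening: 0.0555
grip_force: 0.0
```

```bash
python3 - <<'E'
from h import *
mv(wp(0,-.001,.107),1.414)
print(robot.observe()["opening"])
p,d,m,W=cam("top"); S=st(cloud(d,m,W)).reshape(-1,3)
k=S[(abs(S[:,1]-.073)<.02)&(S[:,2]>.025)&(S[:,0]<-.07)&(S[:,0]>-.17)]
print("keeper",len(k),k.min(0),k.max(0))
E
```

```text
move [-0.05  0.01 -0.  ] [-0. -0. -0.] from [0.5865 0.0434 0.107 ] [-3.141 -0.     1.414] t 4.75
0.05553050442395126
keeper 4639 [-0.13848631  0.05300271  0.02958025] [-0.07000087  0.09299956  1.15764512]
```

Request:
play_rows([
  [0,0,0,0,0,0,0.3],
  [0,0,0,0,0,0,0.3],
  [0,0,0,0,0,0,0.3],
  [0,0,0,0,0,0,0.3],
  [0,0,0,0,0,0,0.3],
  [0,0,0,0,0,0,0.3],
], squeeze=15)

```text
time: 5.4
tool_pos: [0.5866, 0.0424, 0.1073]
tool_rot: [3.141, -0.0, 1.413]
contact_force: [-0.2, -0.6, 4.5]
opening: 0.0315
grip_force: 15.0
```

Request:
play_rows([
  [0,0,-0.1,0,0,0,0.3],
  [0,0,-0.2,0,0,0,0.3],
  [0,0,-0.2,0,0,0,0.3],
  [0,0,-0.2,0,0,0,0.3],
], squeeze=20)

```text
time: 5.8
tool_pos: [0.5861, 0.0424, 0.1083]
tool_rot: [-3.141, 0.0, 1.413]
contact_force: [0.2, -0.0, -0.6]
opening: 0.0315
grip_force: 20.0
```

Request:
play_rows([
  [0.5,0,0,0,0,0,0.3],
  [1.2,0,0,0,0,0,0.3],
  [2.0,0,0,0,0,0,0.3],
  [3,0,0,0,0,0,0.3],
  [4,0,0,0,0,0,0.3],
  [4,0,0,0,0,0,0.3],
])

```text
time: 6.4
tool_pos: [0.5927, 0.0837, 0.1087]
tool_rot: [3.141, -0.0, 1.415]
contact_force: [-0.4, -0.1, -1.6]
opening: 0.0316
grip_force: 20.0
```

Free sliding; continue off the end and lift.

Request:
play_rows([
  [1,0,0,0,0,0,0.3],
  [2,0,0,0,0,0,0.3],
  [3,0,0,0,0,0,0.3],
  [4,0,0,0,0,0,0.3],
  [5,0,0,0,0,0,0.3],
  [6,0,0,0,0,0,0.3],
  [7,0,0,0,0,0,0.3],
  [8,0,0,0,0,0,0.3],
  [8,0,0,0,0,0,0.3],
  [8,0,-2,0,0,0,0.3],
  [8,0,-5,0,0,0,0.3],
  [8,0,-8,0,0,0,0.3],
  [8,0,-8,0,0,0,0.3],
])

```text
time: 7.7
tool_pos: [0.6074, 0.161, 0.1935]
tool_rot: [3.133, -0.002, 1.413]
contact_force: [0.1, -0.4, -1.4]
opening: 0.0315
grip_force: 20.0
```

```bash
python3 - <<'E'
from h import *
P=np.load("top.npz")["P"]; mv([.54-.0,.3815,.2],2.1)
p,d,m,W=cam("wrist");P=cloud(d,m,W);np.savez("w3.npz",P=P)
cv2.imwrite("pics/w3.png",cv2.resize(p[:,:,::-1],(800,500),interpolation=cv2.INTER_CUBIC))
Q=P.reshape(-1,3); r=np.hypot(Q[:,0]-.54,Q[:,1]-.381)
for lo,hi in((.018,.031),(.031,.04),(.018,.04)):
    q=Q[(r<.045)&(Q[:,2]>lo)&(Q[:,2]<hi)]; print(len(q)); 
    if len(q)>3: print(q.mean(0),cv2.minAreaRect((q[:,:2]*1000).astype(np.float32)))
E
```

```text
move [ 20.72 -10.13  -0.68] [ 0.009  0.001 -0.687] from [0.6074 0.161  0.1935] [ 3.133e+00 -2.000e-03  1.413e+00] t 7.7
0
0
0
```

View pics/w3.png

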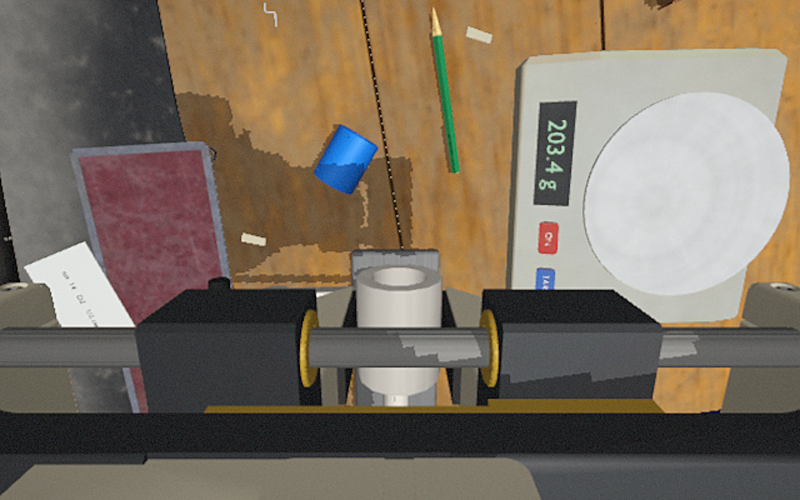

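```bash
python3 - <<'E'
from h import *
mv([.59,.295,.2],2.1)
s=robot.observe(); P=np.load("w3.npz")["P"].reshape(-1,3)
L=R.from_euler('xyz',s["tool_rot"]).inv().apply(P-s["tool_pos"])
b=L[(abs(L[:,0])<.04)&(abs(L[:,1])<.02)&(L[:,2]>-.02)&(L[:,2]<.03)]
print(len(b),b.min(0),b.max(0)); 
for x in np.arange(-.03,.03,.004):
    q=b[(b[:,0]>x)&(b[:,0]<=x+.004)]
    if len(q):print(x.round(3),len(q),q[:,1].min(),q[:,1].max(),q[:,2].min())
E
```

```text
move [12.99 -3.72 -0.91] [ 0.005  0.    -0.687] from [0.6063 0.1608 0.1909] [ 3.137e+00 -1.000e-03  1.413e+00] t 7.75
5209 [-0.02090957 -0.01999857 -0.01999052] [0.02003524 0.01999341 0.02157411]
-0.022 261 -0.015158501652979314 0.01648654446119338 -0.010131096195971894
-0.018 505 -0.015082375690388106 0.015619410510157436 -0.010580122243847198
-0.014 385 -0.01292903529753865 0.013802843733398582 -0.010884641260754875
-0.01 56 -0.015314293192803669 0.016474586268311775 -0.01873543991093742
-0.006 10 -0.015353591481060034 0.01644645418090121 -0.019673176801952776
-0.002 13 -0.015273415526667508 0.016508443486304435 0.00102706576613629
0.002 169 -0.015311600295663936 0.016560671762705963 -0.007681700046057945
0.006 625 -0.015361867470293389 0.016594565829778037 -0.014808235952918051
0.01 1300 -0.019998574233060614 0.019993411154851932 -0.01999052370540463
0.014 891 -0.015210166299618154 0.01662210148085863 -0.010545401156113429
0.018 994 -0.015196270710145047 0.01653225021306408 -0.01049909280967491
```

Request:
play_rows([
  [3,-1,-0.9,0,0,-0.1,0.3],
  [6,-2,-0.9,0,0,-0.25,0.3],
  [9,-3,-0.9,0,0,-0.4,0.3],
  [12,-3.7,-0.9,0,0,-0.55,0.3],
  [13,-3.7,-0.9,0,0,-0.687,0.3],
  [13,-3.7,-0.9,0,0,-0.687,0.3],
  [13,-3.7,-0.9,0,0,-0.687,0.3],
  [13,-3.7,-0.9,0,0,-0.687,0.3],
])

```text
time: 8.55
tool_pos: [0.5891, 0.2939, 0.197]
tool_rot: [-3.14, -0.0, 2.096]
contact_force: [-0.5, 0.5, -1.6]
opening: 0.0319
grip_force: 20.0
```

```bash
cat > v.py <<'E'
from h import *
import sys
s=robot.observe(); print(s["qvel"].round(3))
p,d,m,W=cam("wrist");P=cloud(d,m,W);np.savez("w4.npz",P=P,p=p)
cv2.imwrite(sys.argv[1],cv2.resize(p[:,:,::-1],(800,500),interpolation=cv2.INTER_CUBIC))
Q=P.reshape(-1,3); r=np.hypot(Q[:,0]-.54,Q[:,1]-.381)
for lo,hi in((.018,.031),(.031,.04),(.018,.04)):
    q=Q[(r<.045)&(Q[:,2]>lo)&(Q[:,2]<hi)]; print(lo,hi,len(q),q.mean(0),cv2.minAreaRect((q[:,:2]*1000).astype(np.float32)))
# groove bottom line
q=Q[(r<.03)&(Q[:,2]>.018)&(Q[:,2]<.028)]; print("groove",len(q),cv2.fitLine(q[:,:2].astype(np.float32),cv2.DIST_HUBER,0,.001,.001).ravel(), q[:,2].min())
E
python3 v.py pics/w4.png
```

```text
[-0.003 -0.008 -0.007  0.002  0.002 -0.012]
0.018 0.031 1373 [0.54107517 0.38198086 0.02569105] ((544.5090942382812, 383.50244140625), (29.03810691833496, 50.225746154785156), 31.68801498413086)
0.031 0.04 1623 [0.54077438 0.38194554 0.03371707] ((541.081298828125, 381.53997802734375), (39.84856033325195, 49.848487854003906), 29.763620376586914)
0.018 0.04 2996 [0.54091223 0.38196173 0.03003892] ((541.000732421875, 381.7594299316406), (39.928558349609375, 50.06024932861328), 30.151220321655273)
groove 966 [ 0.50740916 -0.86170524  0.5410943   0.38181967] 0.018769725582309216
```

View pics/w4.png

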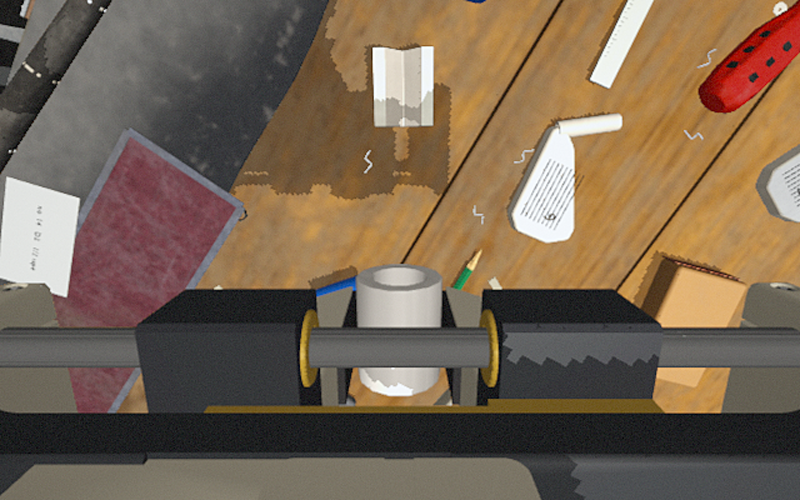

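```bash
python3 - <<'E'
from h import *
s=robot.observe(); P=np.load("w4.npz")["P"].reshape(-1,3)
A=R.from_euler('xyz',s["tool_rot"]); L=A.inv().apply(P-s["tool_pos"])
b=L[(abs(L[:,0])<.024)&(abs(L[:,1])<.0175)&(L[:,2]>-.0125)&(L[:,2]<.03)]
t=b[(b[:,0]>.014)]; print(b[:,0].min(),b[:,0].max(),t[:,1].min(),t[:,1].max(),t[:,2].min(), b[b[:,0]<-.014][:,2].min())
ty=np.array([np.sin(2.098),-np.cos(2.098),0])
for z in(.09,.056,.053): mv(np.array([.541,.3817,z])-.0006*ty,2.098)
E
```

```text
-0.02102620100454336 0.019691473659474677 -0.015970003020060124 0.01599911144454137 -0.008018237103905259 -0.007537870841040086
move [10.01  0.18 10.73] [-0.001  0.    -0.002] from [0.5892 0.294  0.1973] [-3.141  0.     2.096] t 8.6
move [10.01  0.19 14.13] [-0.001  0.    -0.002] from [0.5892 0.294  0.1973] [-3.141  0.     2.096] t 8.6
move [10.01  0.19 14.43] [-0.001  0.    -0.002] from [0.5892 0.294  0.1973] [-3.141  0.     2.096] t 8.6
```

Request:
play_rows([
  [3,0.1,2,0,0,0,0.3],
  [6,0.2,5,0,0,0,0.3],
  [9,0.2,7,0,0,0,0.3],
  [10.1,0.2,9,0,0,-0.002,0.3],
  [10.1,0.2,10.7,0,0,-0.002,0.3],
  [10.1,0.2,12,0,0,-0.002,0.3],
  [10.1,0.2,13,0,0,-0.002,0.3],
  [10.1,0.2,13.7,0,0,-0.002,0.3],
  [10.1,0.2,14,0,0,-0.002,0.3],
  [10.1,0.2,14,0,0,-0.002,0.3],
  [10.1,0.2,14,0,0,-0.002,0.3],
])

```text
time: 9.7
tool_pos: [0.5403, 0.3834, 0.0585]
tool_rot: [3.14, -0.0, 2.101]
contact_force: [-0.3, -0.0, -1.6]
opening: 0.0317
grip_force: 20.0
```

```bash
python3 - <<'E'
from h import *
mv([.541,.3817,.053],2.098); print(robot.observe()["contact_force"])
E
```

```text
move [-0.18 -0.03  0.55] [ 0.001 -0.     0.003] from [0.5403 0.3834 0.0585] [ 3.14  -0.     2.101] t 9.7
[-2.86528208e-01 -1.53410046e-03 -1.61968554e+00]
```

Request:
play_rows([
  [-0.1,0,0.1,0,0,0.003,0.3],
  [-0.1,0,0.2,0,0,0.003,0.3],
  [-0.1,0,0.3,0,0,0.003,0.3],
  [-0.1,0,0.4,0,0,0.003,0.3],
  [-0.1,0,0.4,0,0,0.003,0.3],
  [-0.1,0,0.4,0,0,0.003,0.3],
])

```text
time: 10.3
tool_pos: [0.5405, 0.3826, 0.0539]
tool_rot: [3.141, -0.0, 2.099]
contact_force: [0.3, -0.8, 0.0]
opening: 0.0318
grip_force: 20.0
```

Request:
play_rows([
  [0,0,0.05,0,0,0,0.3],
  [0,0,0.05,0,0,0,0.3],
  [0,0,0.05,0,0,0,0.3],
])

```text
time: 10.6
tool_pos: [0.5406, 0.3827, 0.0538]
tool_rot: [3.141, 0.0, 2.099]
contact_force: [-0.7, 0.1, 3.5]
opening: 0.0314
grip_force: 20.0
```

Request:
play_rows([
  [0,0,0.0,0,0,0,0.3],
  [0,0,0.05,0,0,0,0.3],
  [0,0,0.05,0,0,0,0.3],
  [0,0,0.05,0,0,0,0.3],
], squeeze=3)

```text
time: 11.0
tool_pos: [0.5406, 0.3826, 0.053]
tool_rot: [3.141, -0.0, 2.099]
contact_force: [0.1, -0.0, 3.5]
opening: 0.0319
grip_force: 3.0
```

Request:
play_rows([
  [0,0,0,0,0,0,0.37],
  [0,0,0,0,0,0,0.4],
  [0,0,0,0,0,0,0.5],
  [0,0,0,0,0,0,0.55],
  [0,0,0,0,0,0,0.6],
  [0,0,-1,0,0,0,0.6],
  [0,0,-3,0,0,0,0.6],
  [-2,0,-7,0,0,0,0.6],
  [-6,0,-11,0,0,0,0.6],
  [-10,0,-14,0,0,0,0.6],
  [-10,0,-14,0,0,0,0.6],
  [-10,0,-14,0,0,0,0.6],
])

```text
time: 12.2
tool_pos: [0.5918, 0.2951, 0.1946]
tool_rot: [3.138, 0.0, 2.096]
contact_force: [-0.3, 0.9, -0.1]
opening: 0.055
grip_force: 0.0
```

```bash
python3 v.py pics/w5.png; python3 - <<'E'
from h import *
Q=np.load("w4.npz")["P"].reshape(-1,3)
g=np.array([np.cos(2.098),np.sin(2.098)]);n=np.array([g[1],-g[0]])
r=Q[:,:2]-[.541,.3817]; a=r@g; c=r@n
f=lambda m:print(m.sum(),"along",a[m].min().round(4),a[m].max().round(4),"across",c[m].min().round(4),c[m].max().round(4),"z",Q[m,2].max().round(4))
near=(abs(a)<.04)&(abs(c)<.03)
f(near&(Q[:,2]>.045)&(Q[:,2]<.08)); f(near&(Q[:,2]>.028)&(Q[:,2]<.038))
for s in(1,-1):
    m=near&(Q[:,2]>.056)&(s*a>.005); print(Q[m,2].mean(), c[m].mean())
E
```

```text
[ 0.042  0.035  0.051  0.011 -0.012  0.009]
0.018 0.031 153 [0.55172636 0.361772   0.02542725] ((548.95947265625, 360.1291198730469), (29.16535186767578, 5.038971900939941), 33.001312255859375)
0.031 0.04 690 [0.54235514 0.37855084 0.03399985] ((540.8667602539062, 381.56866455078125), (39.57721710205078, 49.67851257324219), 30.97603988647461)
0.018 0.04 843 [0.54405596 0.37550557 0.03244397] ((540.9179077148438, 381.48345947265625), (39.57721710205078, 49.877281188964844), 30.97603988647461)
groove 112 [0.751423   0.6598208  0.5536909  0.36339393] 0.018579108053879356
2243 along -0.02 0.0204 across -0.0159 0.0158 z 0.0629
726 along -0.0253 0.0246 across -0.0201 0.0199 z 0.0379
0.059114010775907055 0.00021614384020493633
0.05894073612758513 0.00021829044521168246
```

View pics/w5.png

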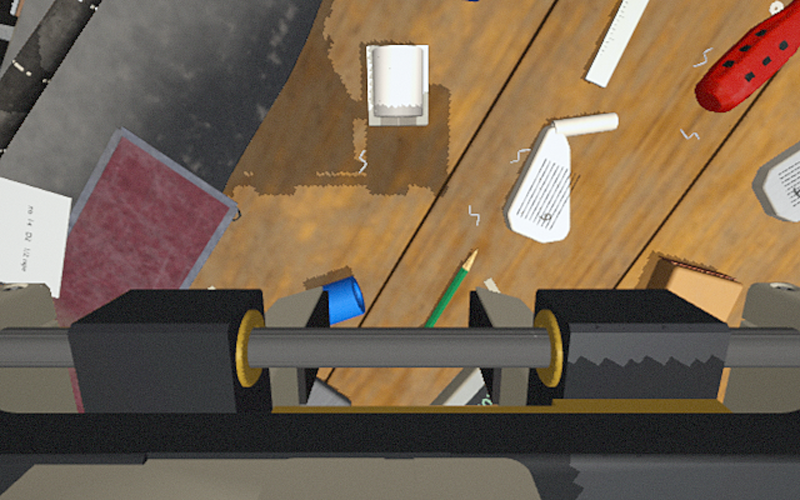

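```bash
python3 - <<'E'
from h import *
p,d,m,W=cam("top"); S=st(cloud(d,m,W)).reshape(-1,3)
k=S[(abs(S[:,1]-.073)<.02)&(S[:,2]>.025)&(S[:,2]<.1)&(S[:,0]<-.07)&(S[:,0]>-.17)]; print("keeper",k.min(0),k.max(0))
k=S[(abs(S[:,0])<.02)&(S[:,2]>.111)&(S[:,2]<.121)&(S[:,1]>-.068)&(S[:,1]<.07)]; print("spacer",len(k),k.min(0),k.max(0))
print(robot.hand_in())
E
```

```text
keeper [-0.13853719  0.06021038  0.02801281] [-0.07164945  0.08574717  0.04923217]
spacer 48 [-0.01309832 -0.06770635  0.11114984] [0.00884052 0.04412542 0.11900182]
the job is handed in; nothing more can be done
None
```

The job is handed in: the keeper arm lies down on its stop, and the bush is seated in the vee block groove, centred in its length to within about 1 mm. The last top-camera check agreed with the spacer ring still being on the rod, though its pixels were noisy. I moved nothing else on purpose, but did not re-measure the other things on the bench. The arm finished at about 12 s of the 45 s allowed.

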